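# Stack the second circuit board on the assembly jig

### The job

Build up the board stack on the blue jig: slide the brass spacer over the upright shaft until it sits flat on the lower green board, then put the loose green board over the same shaft, chips up and with its edges lined up with those of the lower board, and press it down past the yellow spring barbs until it is fully home, flat on the spacer. Lower both parts gently into place, never drop them, and leave the solder reel, the flux jar and the phone where they are.

Things in the scene. Friction and masses are not known exactly. Their poses are not given: they have to be found in the camera images.
- jig: Assembly jig fixed to the bench, place and yaw vary. Blue base 120 (x) x 96 (y) x 12 mm, with a fixed green board and an upright steel shaft at its centre. Origin: on the bench under the centre of the base, on the shaft axis; z up, x along the long edges of base and lower board.
- lower_board (a point): On the shaft axis at the top face of the fixed lower board, 17 mm above the bench. The board is 84 (jig x) x 62 (jig y) x 5 mm, edges parallel to the base's; bare but for chips 3 mm high beyond 32 mm from the centre along x, at both ends.
- shaft_tip (a point): Top of the shaft, 66 mm above the bench. Shaft diameter 16.4 mm from the lower board up to 31 mm above the bench, cone down to 11.6 mm at 36 mm, 11.6 mm up to 58 mm, cone to a 5 mm tip at 66 mm.
- barb_ends (a point): On the shaft axis, 47.5 mm above the bench, at the lower ends of four yellow spring barbs (at jig +x, -x, +y, -y). From flush at 55 mm up they slope out to 17.4 mm across at 49 mm. The spacer clears them. The loose board laid on the shaft rests on their slopes, underside about 51 mm up; a level push of about 8 to 15 N in all snaps it past them onto the spacer (underside 41 mm up).
- spacer: Brass spacer tube, loose, standing upright on the bench, 30 g: outer diameter 30 mm, bore 18.8 mm, height 24 mm, both ends alike. Origin: centre of its underside, z up. Seated, it stands on the lower board, underside 17 mm and top 41 mm above the bench.
- board: Loose green circuit board with metal core, 70 g, 84 (its x) x 62 (its y) x 5 mm, hole at its centre. Origin: centre of its underside; x along the long edges, z up. Either way round will do (half a turn about z makes no difference). It lies flat on the red pad, chips up, its long edges overhanging by about 12 mm, so it can be gripped across its 62 mm width.
- board_hole (a point): Centre of the loose board's round through hole, diameter 14.4 mm, at the board's upper face (5 mm above its origin). The face is bare but for chips 3 mm high beyond 32 mm from the centre along x, at both ends.
- pad: Red foam pad fixed to the bench, 66 (x) x 38 (y) x 20 mm high; origin at the centre of its underside. The loose board starts on top of it, about centred. Pad and spacer swap sides of the jig from one start to the next.
- reel: Bystander: solder reel with green flanges, loose, standing upright, diameter 54 mm, height 58 mm; origin at the centre of its underside.
- jar: Bystander: small flux jar, loose, diameter 44 mm, height 45 mm; origin at the centre of its underside.
- phone: Bystander: black phone lying flat, loose, 150 (x) x 72 (y) x 8 mm; origin at the centre of its underside.
Things that resemble listed ones, but are neither listed nor needed, are in the scene too. Several things have the shape of the spacer; the one meant has the colours described above. Several things have the shape of the board; the one meant has the colours described above.

How it is judged:
By the outcome, as a careful person would: the job done as asked, in the order asked, and still so for the second after the job is handed in, with the robot touching nothing.
It also fails if it takes over 64 s, if anything falls off the work surface, if the arm or the gripper's body presses on something with over 40 N, if the wrist force passes 120 N, or if a joint passes its speed limit or range.

### The arm

A 6-joint arm with a two-finger parallel gripper is mounted at the origin on the work surface. World frame = base frame: x ahead of the robot, y to its left, z up, the work surface at z = 0. Lengths are in mm, angles in degrees, forces in N, time in s.
With the tool pointing down it reaches from about 350 to 850 mm from the base axis. Payload 8.1 kg.
Tool frame: the origin (TCP) lies on the centre line of the jaws, within the pads' length; the fingertips stand 19 mm ahead of it and the grasp point (between the pads) is the TCP (r.tip_reach is the z of the fingertips in the tool frame, in mm); z points along the fingers, y is the line along which they close (so a half turn about z gives the same grasp; the last joint's range is limited). The gripper opens to 85 mm and grips with 20 to 120 N. Pads are 22 mm wide; open, the fingers measure 114 mm over their backs; the gripper's body (76 mm by 85 mm) begins 54 mm behind the grasp point. The pads swing forward as they close: fully open they stand 13 mm farther back than shut.
Start: joints at [65.237, 7.471, 85.268, -0, 87.261, -4.893], TCP at [203.913, 564.292, 250.292] pointing down, gripper open.
Joint ranges: [-169.43, 169.43], [-51.17, 129.36], [1.28, 143.12], [-76.62, 256.62], [0, 156.53], [-152.29, 152.29]. Speed limits (degrees/s): [136.94, 136.94, 159.86, 180, 180, 180].

### API

Orientations are given as [roll, pitch, yaw] about the fixed x, y, z axes, in that order (R = Rz(yaw) Ry(pitch) Rx(roll)).
In Python, from bench import r gives the robot as it stands. The module is installed in compiled form; this text tells all that it offers.
- The arm moves only by the shell command python3 -m handwheel 'ROWS' [FORCE]. ROWS is JSON, a list of rows, each a list of 7 numbers: the shift along the tool's x, y, z in m, then the turn, a rotation vector about the tool's x, y, z in degrees, then the finger opening in m, from 0 to 0.0854. In form: [[tx, ty, tz, ax, ay, az, claw], ...]. A call has 1 to 8 rows; each row shifts and turns the commanded pose from where the row before left it, along the tool's axes as they then stand; what a row does not reach is not made up. A row lasts 1/12 s, in which the tool goes at most 41.7 mm and 7.16 degrees, less where a joint would pass 70% of its speed; a pose out of reach is approached as far as the arm can. A call with a gripper value outside its range is refused whole. The fingers move at their own pace and stop on an object; FORCE is the grip in N (left out, the last holds). Time passes only in rows, so rows that do not move let the fingers close. It gives the time, the measured TCP pose, the force, the opening and the grip force at its end, in the units of the state.
- r.sense(): the state, without advancing time (a new reading comes with each control period).
- r.snapshot(name): name is "scene" or "top"; returns (picture, depth): 384x512x3 uint8, blue, green, red; 384x512 float32, mm along the optical axis (not along the pixel's ray), 0 where there is no reading.
- r.calibration(name): a dict with "vfov" (degrees; the focal length in pixels is half the picture's height over the tangent of half this angle, whatever the lens; pixels are square), "cx", "cy" (the principal point, pixels), "rvec" (rotation vector, rad) and "tvec" (3), from world to camera coordinates, as OpenCV has them. Camera axes: x right, y down, z forward; pixel columns grow to the right and rows downward; lengths in mm; the calibration is good to about 2 mm. A picture is of the moment at which its call begins. calibration takes no time and is no camera call.
- r.hand_in(): hands the job in; it is judged then, once.
The state is a dict: "time": time; "joint_pos": joint angles; "qd": joint speeds; "joint_efforts": joint torques, N m; "tool_pos": TCP position; "tcp_rot": TCP orientation; "ft_force": force on the tool from outside, world axes, zero at the start; "wrist_torque": the same for the moment, N m; "finger_gap": finger opening in mm; "grip_force": force on a finger pad.
Only numpy, scipy, OpenCV 4.12 (cv2) and the standard library are available. Lean on these libraries where they do the work, as an engineer would, in place of code of your own. Each camera call takes 0.05 s, during which the arm holds its last target. There are 200 camera calls.

## Working session

There is one attempt and no reset: what is moved stays moved. The work goes in short steps, Python scripts to look and compute and a shell command to move; the robot and the scene stay as the last step left them, time stands still between calls to the robot, and variables do not carry over. Pictures are saved under pics/ and viewed, at most 10 in all, crops included, and the job is handed in when it is done.

```bash
mkdir -p pics
cat > h.py <<'E'
import numpy as np, cv2
from bench import r
def cam(n):
    c=r.calibration(n); f=192/np.tan(np.radians(c["vfov"])/2)
    R=cv2.Rodrigues(np.array(c["rvec"],float))[0]; return f,c["cx"],c["cy"],R,np.array(c["tvec"],float).ravel()
def ray(n,u,v,z):
    f,cx,cy,R,t=cam(n); d=R.T@np.array([(u-cx)/f,(v-cy)/f,1]); o=-R.T@t
    return o+d*(z-o[2])/d[2]
def cloud(n,dep):
    f,cx,cy,R,t=cam(n); v,u=np.mgrid[:384,:512]
    P=np.stack([(u-cx)/f*dep,(v-cy)/f*dep,dep],-1)
    return (P-t)@R
E
python3 - <<'E'
from h import *
for n in("scene","top"):
    p,d=r.snapshot(n); cv2.imwrite(f"pics/{n}0.png",p); np.save(n+"0.npy",d)
    c=r.calibration(n); print(n,c, (d==0).mean())
print(r.sense(), r.tip_reach)
E
```

```text
scene {'vfov': 50.07258542061473, 'cx': 251.40212095339984, 'cy': 188.24926403026618, 'rvec': array([ 1.54001445,  2.13001409, -0.75724459]), 'tvec': array([ 247.16557553, -370.93749869, 1365.27459216])} 0.004160563151041667
top {'vfov': 44.55482435674732, 'cx': 245.14989693864777, 'cy': 189.23971783777503, 'rvec': array([ 2.15589997, -2.1400235 ,  0.17266206]), 'tvec': array([ -76.91528258,  563.25560972, 1229.1472655 ])} 0.0039215087890625
{'time': 0.1, 'joint_pos': array([ 6.52355196e+01,  7.51142165e+00,  8.53226686e+01,  1.83992105e-03,
        8.72604996e+01, -4.89406490e+00]), 'qd': array([ 0.04248282, -0.00860643, -0.09767566,  0.00105391,  0.07711737,
       -0.0610144 ]), 'joint_efforts': array([ 1.88280879e-03, -5.70949280e+01, -5.01943982e+01, -3.50728692e-05,
        8.11779726e-03, -6.00200508e-06]), 'tool_pos': array([203.72469538, 563.87392969, 249.34617095]), 'tcp_rot': array([-1.79905912e+02, -9.90078083e-03,  1.60129487e+02]), 'ft_force': array([-0.74639462,  0.11150785,  0.31867399]), 'wrist_torque': array([-0.0084897 ,  0.02518928,  0.03972784]), 'grip_force': 0.0, 'finger_gap': 85.50755459821204} 19.0
```

View pics/top0.png

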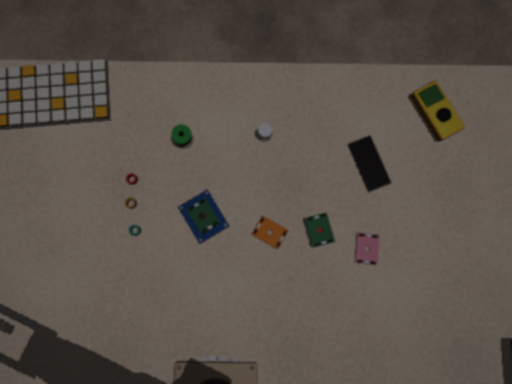

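View pics/scene0.png

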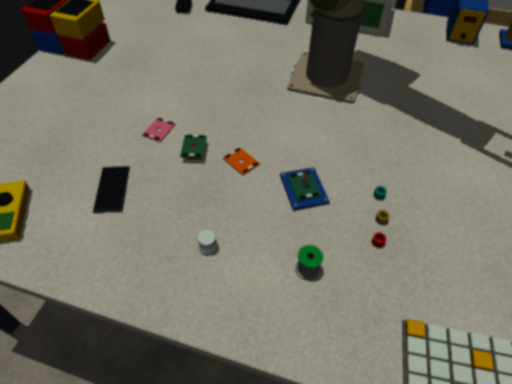

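Candidates in top view:
- Rings: red (132,179), brass (131,203) and teal (135,230). Brass fits the spacer.
- Boards: orange (270,232), green on red pad (319,230) and pink (367,249). Green fits the loose board.
- The jig is at (204,216), the reel at (181,135), the jar at (265,131) and the phone at (370,163).

Next I'll confirm these in a crop and measure.

Run:
```python
from h import *
p=cv2.imread("pics/top0.png"); d=np.load("top0.npy"); P=cloud("top",d)
a=cv2.resize(p[165:245,110:240],None,fx=6,fy=6,interpolation=cv2.INTER_CUBIC)[:300]
a=cv2.resize(p[170:250,110:240],None,fx=3.9,fy=3.9,interpolation=cv2.INTER_CUBIC)
b=cv2.resize(p[200:264,250:390],None,fx=3.6,fy=3.6,interpolation=cv2.INTER_CUBIC)
w=max(a.shape[1],b.shape[1]); pad=lambda i:cv2.copyMakeBorder(i,0,0,0,w-i.shape[1],0)
o=np.vstack([pad(a),pad(b)]); cv2.imwrite("pics/crop1.png",np.clip(o*1.6,0,255).astype(np.uint8))
hsv=cv2.cvtColor(p,cv2.COLOR_BGR2HSV); print("bench z",np.median(P[250:300,250:330,2]))
def boxpts(name,m,win,z):
    mm=np.zeros_like(m); x0,x1,y0,y1=win; mm[y0:y1,x0:x1]=m[y0:y1,x0:x1]
    vs,us=np.nonzero(mm); cz=P[vs,us,2]
    c=max(cv2.findContours(mm.astype(np.uint8),0,2)[0],key=cv2.contourArea)
    W=np.array([ray("top",*q,z)[:2] for q in c[:,0].astype(float)],np.float32)
    print(name,"n",len(vs),"zmed",np.median(cz).round(1),"rect",cv2.minAreaRect(W),"centroid",ray("top",us.mean(),vs.mean(),z).round(1))
H,S,V=[hsv[...,i].astype(int) for i in range(3)]
blue=(H>100)&(H<125)&(S>110)
boxpts("jig",blue,(170,240,180,250),12)
g=(H>60)&(H<98)&(S>80)
boxpts("lower",g,(185,225,195,240),17)
tall=(P[...,2]>15)
boxpts("board-h",tall,(295,345,205,255),25)
boxpts("board-g",g,(295,345,205,255),25)
boxpts("spacer-h",P[...,2]>12,(120,145,194,214),24)
boxpts("spacer-s",S>90,(120,145,194,214),24)
print(H[203,120:145],S[203,120:145])
for nm,w in dict(reel=(165,200,115,155),jar=(250,280,115,147)).items(): boxpts(nm,P[...,2]>25,w,50)
t=P[205:228,193:215]; k=np.argmax(t[...,2]); print("shaft top",t.reshape(-1,3)[k])
```

```text
bench z -0.26908680903610394
jig n 643 zmed 12.0 rect ((492.9515380859375, 42.70718002319336), (114.70545959472656, 90.78173065185547), 31.584016799926758) centroid [491.7  42.2  12. ]
lower n 536 zmed 17.2 rect ((493.2138977050781, 42.5281867980957), (81.84317016601562, 61.081504821777344), 31.504480361938477) centroid [493.1  42.7  17. ]
board-h n 721 zmed 25.0 rect ((456.7684631347656, -276.8369445800781), (83.86357116699219, 62.45357894897461), 14.905512809753418) centroid [ 456.3 -276.7   25. ]
board-g n 472 zmed 24.8 rect ((457.34259033203125, -274.9493103027344), (73.36620330810547, 57.7818489074707), 15.2998046875) centroid [ 457.2 -274.6   25. ]
spacer-h n 73 zmed 22.6 rect ((527.1384887695312, 240.98733520507812), (28.69955825805664, 29.027639389038086), 27.704538345336914) centroid [526.8 240.8  24. ]
spacer-s n 74 zmed 22.3 rect ((528.6915283203125, 241.89413452148438), (27.943784713745117, 27.290971755981445), 2.38704252243042) centroid [527.8 241.9  24. ]
[12 13 15 14 16 16 17 16 15 14 14 14 16 18 18 17 15 16 12 12 12 14 12 13
 12] [ 42  44  44  51  78 129 171 125  61  42  43  48  69 115 154 148  77  52
  43  42  44  43  43  45  42]
reel n 325 zmed 58.3 rect ((714.581787109375, 102.97552490234375), (56.66704177856445, 52.11161804199219), 1.3668599128723145) centroid [713.8 103.   50. ]
jar n 180 zmed 44.8 rect ((726.732177734375, -126.18041229248047), (38.427978515625, 40.520164489746094), 63.23283386230469) centroid [ 727.1 -126.2   50. ]
shaft top [ 373.35162499  -60.5340383  1300.35381231]
```

View pics/crop1.png

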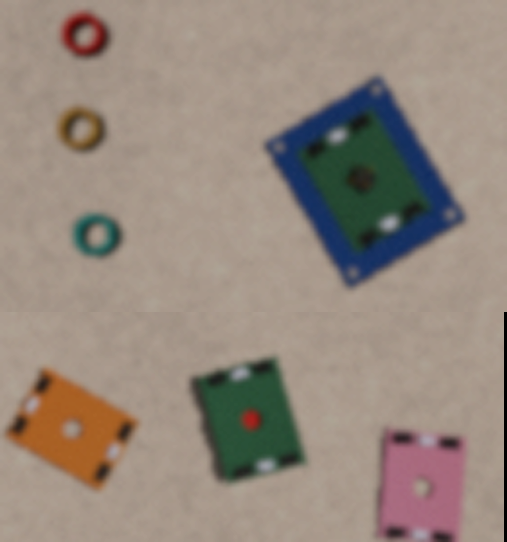

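The crop confirms the brass ring (crop 81,129) and the green board with the red pad showing through its hole (crop 252,420). Positions, from consistent measurements:

| Item | Position (mm) | Yaw |
|---|---|---|
| Spacer | ≈ (527.8, 241.4) | – |
| Board | ≈ (456.7, -276.5) | 15° |
| Jig | ≈ (493.1, 42.6) | 31.5° |

I'm now moving over the spacer.

```bash
python3 -m handwheel '[[-0.015,-0.007,0.003,0,0,0,0.0854],[-0.0259,-0.0121,0.008,0,0,0,0.0854],[-0.0259,-0.0121,0.008,0,0,0,0.0854],[-0.0259,-0.0121,0.008,0,0,0,0.0854],[-0.0259,-0.0121,0.008,0,0,0,0.0854],[-0.0259,-0.0121,0.008,0,0,0,0.0854],[-0.0259,-0.0121,0.008,0,0,0,0.0854],[-0.0259,-0.0121,0.008,0,0,0,0.0854]]'
python3 -m handwheel '[[-0.0259,-0.0121,0.008,0,0,0,0.0854],[-0.0259,-0.0121,0.008,0,0,0,0.0854],[-0.0259,-0.0121,0.008,0,0,0,0.0854],[-0.0259,-0.0121,0.008,0,0,0,0.0854],[-0.0259,-0.0121,0.008,0,0,0,0.06],[-0.0259,-0.0121,0.008,0,0,0,0.05],[-0.0259,-0.0121,0.008,0,0,0,0.044],[-0.02,-0.0094,0,0,0,0,0.044]]'
python3 -m handwheel '[[0,0,0,0,0,-5,0.044],[0,0,0,0,0,-5,0.044],[0,0,0,0,0,-5,0.044],[0,0,0,0,0,-5,0.044],[0,0,0,0,0,0,0.044]]'
```

```text
time: 0.77
tool_pos: [357.9, 410.0, 190.5]
tcp_rot: [-180.0, -0.0, 160.1]
ft_force: [-0.3, 0.4, -0.1]
finger_gap: 85.4
grip_force: 0.0
time: 1.43
tool_pos: [514.7, 252.1, 132.8]
tcp_rot: [-179.9, -0.1, 160.1]
ft_force: [-0.2, -0.2, -0.4]
finger_gap: 44.2
grip_force: 0.0
time: 1.85
tool_pos: [514.4, 254.2, 134.7]
tcp_rot: [-180.0, -0.1, -179.7]
ft_force: [-0.0, 0.2, -0.1]
finger_gap: 44.0
grip_force: 0.0
```

```bash
python3 -m handwheel '[[-0.0134,-0.0128,0.01,0,0,0,0.044],[0,0,0.02,0,0,0,0.044],[0,0,0.02,0,0,0,0.044],[0,0,0.02,0,0,0,0.044],[0,0,0.015,0,0,0,0.044],[0,0,0.015,0,0,0,0.044],[0,0,0.01,0,0,0,0.044],[0,0,0,0,0,0,0.044]]'
python3 -m handwheel '[[0,0,0,0,0,0,0.026],[0,0,0,0,0,0,0.026],[0,0,0,0,0,0,0.026],[0,0,0,0,0,0,0.026],[0,0,0,0,0,0,0.026]]' 20
```

```text
time: 2.52
tool_pos: [526.0, 240.9, 22.4]
tcp_rot: [-179.9, -0.3, -180.0]
ft_force: [-0.5, -0.6, 0.0]
finger_gap: 44.0
grip_force: 0.0
time: 2.93
tool_pos: [528.7, 241.9, 26.2]
tcp_rot: [180.0, 0.1, -179.9]
ft_force: [-0.6, -0.5, -0.0]
finger_gap: 28.6
grip_force: 21.4
```

```bash
python3 -m handwheel '[[0,0,0,0,0,0,0.044],[0,0,0,0,0,0,0.044],[0,0,0,0,0,0,0.044],[0,0,0,0,0,4,0.044],[0,0,0,0,0,7,0.044],[0,0,0,0,0,7,0.044],[0,0,0,0,0,7,0.044],[0,0,0,0,0,7,0.044]]'
python3 -m handwheel '[[0,0,0,0,0,7,0.044],[0,0,0,0,0,7,0.044],[0,0,0,0,0,7,0.044],[0,0,0,0,0,7,0.044],[0,0,0,0,0,7,0.044],[0,0,0,0,0,7,0.044],[0,0,0,0,0,7,0.044],[0,0,0,0,0,7,0.044]]'
python3 -m handwheel '[[0,0,0,0,0,2,0.044],[0,0,0,0,0,0,0.026],[0,0,0,0,0,0,0.026],[0,0,0,0,0,0,0.026],[0,0,0,0,0,0,0.026],[0,0,0,0,0,0,0.026]]' 30
python3 -c "
from bench import r
s=r.sense();print(s['tool_pos'],s['tcp_rot'],s['joint_pos'])"
```

```text
time: 3.6
tool_pos: [528.1, 241.6, 25.3]
tcp_rot: [-180.0, -0.0, 147.8]
ft_force: [-0.8, -0.3, -0.2]
finger_gap: 43.6
grip_force: 0.0
time: 4.27
tool_pos: [528.1, 241.6, 25.3]
tcp_rot: [180.0, 0.0, 91.8]
ft_force: [1.1, -0.3, -1.0]
finger_gap: 43.8
grip_force: 0.0
time: 4.77
tool_pos: [528.3, 241.7, 25.5]
tcp_rot: [180.0, -0.0, 90.2]
ft_force: [-1.3, -0.1, 1.8]
finger_gap: 28.2
grip_force: 29.7
[528.28585396 241.73068873  25.50175479] [ 1.79979380e+02 -7.84114545e-03  9.01788152e+01] [1.95313390e+01 1.71925834e+01 9.89836375e+01 6.29771770e-04
 6.38017258e+01 1.93522473e+01]
```

```bash
python3 -m handwheel '[[0,0,-0.01,0,0,0,0.026],[0,0,-0.015,0,0,0,0.026],[0,0,-0.02,0,0,0,0.026],[0,0,-0.02,0,0,0,0.026],[0,0,-0.015,0,0,0,0.026],[-0.0091,0,0,0,0,0,0.026],[-0.02,-0.0035,0,0,0,0,0.026],[-0.02,-0.0035,0,0,0,0,0.026]]'
python3 -m handwheel '[[-0.02,-0.0035,0,0,0,0,0.026],[-0.02,-0.0035,0,0,0,0,0.026],[-0.02,-0.0035,0,0,0,0,0.026],[-0.02,-0.0035,0,0,0,0,0.026],[-0.02,-0.0035,0,0,0,0,0.026],[-0.02,-0.0035,0,0,0,0,0.026],[-0.02,-0.0035,0,0,0,0,0.026],[-0.01,-0.0036,0,0,0,0,0.026]]'
python3 -m handwheel '[[0,0,0,0,0,0,0.026],[0,0,0,0,0,0,0.026],[0,0,0,0,0,0,0.026]]'
python3 - <<'E'
from h import *
s=r.sense();print(s['tool_pos'],s['tcp_rot'],s['ft_force'])
p,d=r.snapshot("scene"); f,cx,cy,R,t=cam("scene")
q=R@np.array([493,42.6,60])+t; u,v=int(f*q[0]/q[2]+cx),int(f*q[1]/q[2]+cy); print(u,v)
cv2.imwrite("pics/s1.png",cv2.resize(p[v-45:v+45,u-60:u+60],None,fx=6,fy=6,interpolation=cv2.INTER_CUBIC))
E
```

```text
time: 5.43
tool_pos: [520.9, 191.9, 105.0]
tcp_rot: [180.0, 0.0, 90.2]
ft_force: [-0.0, -1.2, -1.2]
finger_gap: 28.2
grip_force: 29.7
time: 6.1
tool_pos: [492.4, 40.1, 104.4]
tcp_rot: [-179.9, 0.0, 90.1]
ft_force: [0.0, -0.5, -0.0]
finger_gap: 28.1
grip_force: 29.7
time: 6.35
tool_pos: [493.4, 43.0, 105.1]
tcp_rot: [-180.0, -0.0, 90.1]
ft_force: [-0.5, 0.2, -0.3]
finger_gap: 28.6
grip_force: 29.7
[493.4026591   42.99373409 105.10610138] [-1.79991143e+02 -2.34313012e-02  9.01299460e+01] [-0.48350917  0.15626842 -0.33045792]
306 172
```

View pics/s1.png

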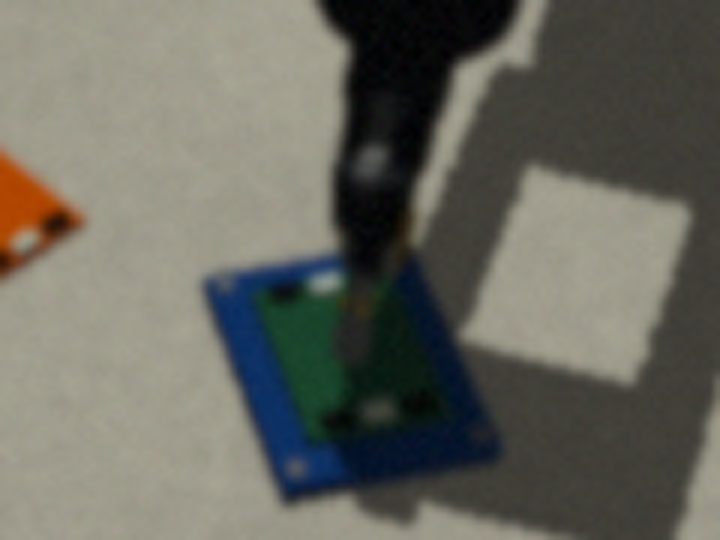

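The shaft is visible directly under the held spacer (crop ~360,340), so the two line up. Lowering in stages.

```bash
python3 -m handwheel '[[0,0,0.008,0,0,0,0.026],[0,0,0.008,0,0,0,0.026],[0,0,0.008,0,0,0,0.026],[0,0,0.007,0,0,0,0.026],[0,0,0.006,0,0,0,0.026],[0,0,0.004,0,0,0,0.026],[0,0,0,0,0,0,0.026],[0,0,0,0,0,0,0.026]]'
python3 -m handwheel '[[0,0,0.002,0,0,0,0.026],[0,0,0.002,0,0,0,0.026],[0,0,0.002,0,0,0,0.026],[0,0,0.002,0,0,0,0.026],[0,0,0.001,0,0,0,0.026],[0,0,0,0,0,0,0.026],[0,0,0,0,0,0,0.026]]'
```

```text
time: 7.07
tool_pos: [493.1, 42.2, 63.8]
tcp_rot: [-179.9, 0.0, 90.1]
ft_force: [1.2, -3.8, -1.8]
finger_gap: 28.3
grip_force: 29.9
time: 7.65
tool_pos: [493.8, 42.2, 55.3]
tcp_rot: [180.0, 0.0, 90.1]
ft_force: [3.8, -4.3, -0.4]
finger_gap: 28.3
grip_force: 29.9
```

```bash
python3 -m handwheel '[[-0.0005,0.0004,0,0,0,0,0.026],[0,0,0,0,0,0,0.026],[0,0,0,0,0,0,0.026],[0,0,0,0,0,0,0.026]]'
python3 -m handwheel '[[0,0,0.002,0,0,0,0.026],[0,0,0.002,0,0,0,0.026],[0,0,0.002,0,0,0,0.026],[0,0,0,0,0,0,0.026],[0,0,0,0,0,0,0.026]]'
```

```text
time: 7.98
tool_pos: [493.8, 42.0, 55.2]
tcp_rot: [-180.0, 0.0, 90.1]
ft_force: [2.6, -3.6, -1.2]
finger_gap: 28.4
grip_force: 30.0
time: 8.4
tool_pos: [493.7, 42.0, 48.9]
tcp_rot: [-180.0, 0.0, 90.1]
ft_force: [2.2, -2.4, -2.3]
finger_gap: 27.9
grip_force: 29.8
```

```bash
python3 -m handwheel '[[-0.0004,0.0003,0.002,0,0,0,0.026],[0,0,0.002,0,0,0,0.026],[0,0,0.001,0,0,0,0.026],[0,0,0,0,0,0,0.026],[0,0,0,0,0,0,0.026]]'
python3 -m handwheel '[[0,0,0.001,0,0,0,0.026],[0,0,0,0,0,0,0.026],[0,0,0,0,0,0,0.026]]'
python3 -m handwheel '[[0,0,0.0007,0,0,0,0.026],[0,0,0,0,0,0,0.026],[0,0,0,0,0,0,0.026]]'
```

```text
time: 8.82
tool_pos: [493.8, 41.7, 44.0]
tcp_rot: [-179.9, -0.0, 90.1]
ft_force: [0.0, -1.0, -1.4]
finger_gap: 28.2
grip_force: 30.0
time: 9.07
tool_pos: [494.0, 41.7, 43.2]
tcp_rot: [-180.0, -0.0, 90.1]
ft_force: [-0.1, -0.1, -0.1]
finger_gap: 28.7
grip_force: 30.1
time: 9.32
tool_pos: [494.1, 41.6, 42.6]
tcp_rot: [-180.0, -0.0, 90.1]
ft_force: [-0.5, 0.2, -0.7]
finger_gap: 28.4
grip_force: 30.1
```

```bash
python3 -m handwheel '[[0,0,0.0006,0,0,0,0.026],[0,0,0,0,0,0,0.026],[0,0,0,0,0,0,0.026]]'
python3 -m handwheel '[[0,0,0.0006,0,0,0,0.026],[0,0,0,0,0,0,0.026],[0,0,0,0,0,0,0.026]]'
```

```text
time: 9.57
tool_pos: [494.2, 41.6, 42.5]
tcp_rot: [-180.0, -0.0, 90.1]
ft_force: [-2.8, 0.9, 6.0]
finger_gap: 28.3
grip_force: 30.6
time: 9.82
tool_pos: [494.3, 41.6, 42.4]
tcp_rot: [-180.0, 0.0, 90.1]
ft_force: [-5.8, 0.0, 11.3]
finger_gap: 28.7
grip_force: 31.2
```

```bash
python3 -m handwheel '[[0,0,-0.0011,0,0,0,0.026],[0,0,0,0,0,0,0.03],[0,0,0,0,0,0,0.044],[0,0,0,0,0,0,0.044],[0,0,0,0,0,0,0.044],[0,0,-0.005,0,0,0,0.044],[0,0,-0.008,0,0,0,0.044],[0,0,-0.012,0,0,0,0.044]]'
python3 -m handwheel '[[0,0,-0.02,0,0,0,0.044],[0,0,-0.02,0,0,0,0.044],[0,0,-0.015,0,0,0,0.044],[0,0,0,0,0,0,0.044],[-0.01,0,0,0,0,0,0.06],[-0.02,-0.003,0,0,0,0,0.0854],[-0.0245,-0.003,0,0,0,0,0.0854],[-0.024,-0.003,0,0,0,0,0.0854]]'
python3 -m handwheel '[[-0.024,-0.003,0,0,0,0,0.0854],[-0.024,-0.003,0,0,0,0,0.0854],[-0.024,-0.003,0,0,0,0,0.0854],[-0.024,-0.003,0,0,0,0,0.0854],[-0.024,-0.003,0,0,0,0,0.0854],[-0.024,-0.003,0,0,0,0,0.0854],[-0.024,-0.003,0,0,0,0,0.0854],[-0.024,-0.003,0,0,0,0,0.0854]]'
python3 -m handwheel '[[-0.024,-0.003,0,0,0,0,0.0854],[-0.024,-0.003,0,0,0,0,0.0854],[0,0,0,0,0,5,0.0854],[0,0,0,0,0,7,0.0854],[0,0,0,0,0,7,0.0854],[0,0,0,0,0,7,0.0854],[0,0,0,0,0,7,0.0854],[0,0,0,0,0,7,0.0854]]'
python3 -m handwheel '[[0,0,0,0,0,7,0.0854],[0,0,0,0,0,7,0.0854],[0,0,0,0,0,7,0.0854],[0,0,0,0,0,7,0.0854],[0,0,0,0,0,7,0.0854],[0,0,0,0,0,0,0.0854],[0,0,0,0,0,0,0.0854]]'
python3 - <<'E'
from h import *
p,d=r.snapshot("scene"); f,cx,cy,R,t=cam("scene")
q=R@np.array([493,42.6,40])+t; u,v=int(f*q[0]/q[2]+cx),int(f*q[1]/q[2]+cy); print(u,v)
a=p[v-30:v+30,u-40:u+40]; b=p[130:190,150:230]
cv2.imwrite("pics/s2.png",cv2.resize(np.hstack([a,b]),None,fx=5,fy=5,interpolation=cv2.INTER_CUBIC))
E
```

```text
time: 10.48
tool_pos: [493.4, 41.6, 67.5]
tcp_rot: [-179.9, -0.0, 90.1]
ft_force: [-0.5, 0.0, -0.5]
finger_gap: 43.9
grip_force: 0.0
time: 11.15
tool_pos: [484.3, -38.0, 121.6]
tcp_rot: [-179.9, -0.0, 90.2]
ft_force: [0.6, 0.4, -0.5]
finger_gap: 85.4
grip_force: 0.0
time: 11.82
tool_pos: [460.4, -230.4, 121.4]
tcp_rot: [-179.9, -0.0, 90.1]
ft_force: [0.8, 0.1, 0.9]
finger_gap: 85.6
grip_force: 0.0
time: 12.48
tool_pos: [454.7, -277.2, 121.3]
tcp_rot: [-179.9, 0.0, 49.8]
ft_force: [0.0, -0.5, -0.2]
finger_gap: 85.6
grip_force: 0.0
time: 13.07
tool_pos: [455.1, -277.1, 121.6]
tcp_rot: [-179.9, 0.1, 15.3]
ft_force: [-0.1, 0.5, -0.3]
finger_gap: 85.6
grip_force: 0.0
305 178
```

View pics/s2.png

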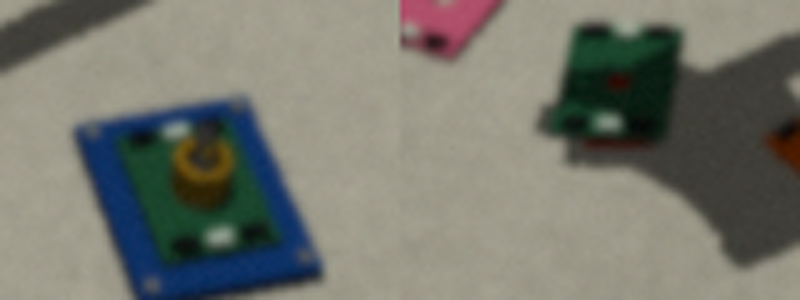

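The spacer is standing flat on the lower board (crop 205,170), and the green board is undisturbed on its pad (crop 620,80). Descending on the board.

```bash
python3 -m handwheel '[[0.002,0.0002,0.01,0,0,0,0.0854],[0,0,0.02,0,0,0,0.0854],[0,0,0.02,0,0,0,0.0854],[0,0,0.018,0,0,0,0.0854],[0,0,0.014,0,0,0,0.0854],[0,0,0.01,0,0,0,0.0854],[0,0,0.0066,0,0,0,0.0854],[0,0,0,0,0,0,0.0854]]'
python3 -m handwheel '[[0,0,0,0,0,0,0.0854],[0,0,0,0,0,0,0.0854],[0,0,0,0,0,0,0.058],[0,0,0,0,0,0,0.058],[0,0,0,0,0,0,0.058],[0,0,0,0,0,0,0.058],[0,0,0,0,0,0,0.058],[0,0,0,0,0,0,0.058]]' 30
python3 -c "
from bench import r
s=r.sense();print(s['tool_pos'],s['tcp_rot'],s['wrist_torque'])"
```

```text
time: 13.78
tool_pos: [456.9, -275.9, 22.0]
tcp_rot: [-179.9, 0.1, 15.2]
ft_force: [-0.5, 0.2, -0.7]
finger_gap: 85.4
grip_force: 0.0
time: 14.45
tool_pos: [458.6, -277.3, 25.1]
tcp_rot: [179.9, -0.1, 15.1]
ft_force: [-1.2, 1.1, 6.4]
finger_gap: 61.2
grip_force: 31.8
[ 458.57312533 -277.26070498   25.09861748] [ 1.79911981e+02 -6.29300272e-02  1.51341585e+01] [0.01862437 0.171225   0.01343755]
```

```bash
python3 -m handwheel '[[0,0,0,0,0,0,0.058],[0,0,0,0,0,0,0.058],[0,0,0,0,0,0,0.058],[0,0,0,0,0,0,0.058]]' 70
python3 -m handwheel '[[0,0,-0.002,0,0,0,0.058],[0,0,-0.006,0,0,0,0.058],[0,0,-0.01,0,0,0,0.058],[0,0,-0.02,0,0,0,0.058],[0,0,-0.02,0,0,0,0.058],[0,0,-0.02,0,0,0,0.058],[0,0,-0.01,0,0,0,0.058],[0,0,0,0,0,0,0.058]]'
python3 - <<'E'
from h import *
print(r.sense()['tool_pos'],r.sense()['tcp_rot'])
f,cx,cy,R,t=cam("scene")
for n,fn in(("scene",0),("top",0)):
    p,d=r.snapshot(n); f,cx,cy,R,t=cam(n)
    q=R@np.array([457,-277,108])+t; u,v=int(f*q[0]/q[2]+cx),int(f*q[1]/q[2]+cy); print(n,u,v)
    c=p[max(v-40,0):v+40,u-50:u+50]; cv2.imwrite(f"pics/g_{n}.png",c)
a=[cv2.resize(cv2.imread(f"pics/g_{n}.png"),(400,320),interpolation=cv2.INTER_CUBIC) for n in("scene","top")]
cv2.imwrite("pics/s3.png",np.hstack(a))
E
```

```text
time: 14.78
tool_pos: [458.7, -277.3, 25.5]
tcp_rot: [179.9, -0.1, 15.1]
ft_force: [-3.2, 2.2, 9.5]
finger_gap: 59.9
grip_force: 72.9
time: 15.45
tool_pos: [459.7, -278.0, 115.5]
tcp_rot: [179.7, -0.2, 15.1]
ft_force: [1.1, -0.3, -0.3]
finger_gap: 59.6
grip_force: 75.4
[ 459.6791395  -277.97954385  115.50565437] [179.74138452  -0.20757513  15.13525462]
scene 190 120
top 325 227
```

View pics/s3.png

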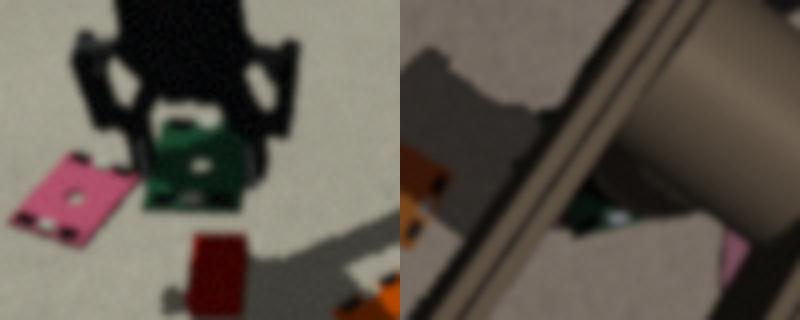

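The board is held level, clear of the pad, with the hole visible at scene crop (200,165). Next I'll measure the hole's offset from the TCP.

```bash
python3 -m handwheel '[[0,0,0,0,0,0,0.058],[0,0,0,0,0,0,0.058],[0,0,0,0,0,0,0.058],[0,0,0,0,0,0,0.058]]'
python3 - <<'E'
from h import *
S=[r.sense() for _ in range(1)][0]; print(S['tool_pos'],S['tcp_rot'])
p,d=r.snapshot("scene"); P=cloud("scene",d)
hsv=cv2.cvtColor(p,cv2.COLOR_BGR2HSV); w=(slice(105,140),slice(172,206))
g=((hsv[...,0]>60)&(hsv[...,0]<98)&(hsv[...,1]>90)&(P[...,2]>90)&(P[...,2]<130)); m=np.zeros(g.shape,bool); m[w]=g[w]
Q=P[m]; A=np.c_[Q[:,:2]-Q[:,:2].mean(0),np.ones(len(Q))]
c=np.linalg.lstsq(A,Q[:,2],rcond=None)[0]; res=Q[:,2]-A@c; k=abs(res)<3; c=np.linalg.lstsq(A[k],Q[k,2],rcond=None)[0]
print("n",k.sum(),"slopes deg",np.degrees(c[:2]),"z",c[2],"mean",Q.mean(0))
# hole: far-depth / non-green pixels enclosed
hole=np.zeros(g.shape,np.uint8); hole[114:128,182:198]=(hsv[114:128,182:198,1]<70)
n,l,st,ce=cv2.connectedComponentsWithStats(hole)
for i in range(1,n): print(st[i],ce[i],ray("scene",*ce[i],c[2]))
print(hsv[121,180:200,1]); print(P[121,180:200,2].round())
mm=(m).astype(np.uint8); con=max(cv2.findContours(mm,0,2)[0],key=cv2.contourArea)
W=np.array([ray("scene",*q,c[2])[:2] for q in con[:,0].astype(float)],np.float32); print(cv2.minAreaRect(W))
E
```

```text
time: 15.88
tool_pos: [457.4, -276.3, 110.9]
tcp_rot: [-179.9, 0.1, 15.1]
ft_force: [-0.2, -0.7, -1.0]
finger_gap: 59.5
grip_force: 75.4
[ 457.35680904 -276.32152817  110.86210457] [-1.79921170e+02  6.32792725e-02  1.51289258e+01]
n 340 slopes deg [0.21718441 1.72878458] z 109.2036685763503 mean [ 460.64807431 -277.07119952  109.41276076]
[188 120   7   5  28] [190.92857143 121.92857143] [ 461.05699951 -273.49444538  109.20366858]
[159 146 214 164 161 153 176 123  70  45  35  33  30  30  68 107 167 182
 208 145]
[109. 111. 110. 106. 109. 111. 109. 108. 110. 109. 105.  -2.  -3. 105.
 109. 110. 108. 110. 109. 109.]
((460.8743896484375, -277.79718017578125), (77.27946472167969, 59.236270904541016), 22.54323387145996)
```

Run:
```python
from h import *
p0=cv2.imread("pics/scene0.png"); d0=np.load("scene0.npy"); p1,d1=r.snapshot("scene"); print(r.sense()['tool_pos'])
def rect(p,d,u0,u1,v0,v1,z,zlo):
    P=cloud("scene",d); m=np.zeros(d.shape,np.uint8)
    H=cv2.cvtColor(p,cv2.COLOR_BGR2HSV); m[v0:v1,u0:u1]=((H[...,0]>60)&(H[...,0]<98)&(H[...,1]>80)&(P[...,2]>zlo))[v0:v1,u0:u1]
    m=cv2.morphologyEx(m,cv2.MORPH_CLOSE,np.ones((5,5)))
    con=max(cv2.findContours(m,0,2)[0],key=cv2.contourArea)
    zm=np.median(P[...,2][m>0])
    W=np.array([ray("scene",*q,z)[:2] for q in con[:,0].astype(float)],np.float32); print(cv2.minAreaRect(W),"z",zm,con[:,0].min(0),con[:,0].max(0))
    return m
rect(p0,d0,172,215,128,166,25,15)
rect(p0,d0,280,328,165,210,17,14)
m=rect(p1,d1,172,206,103,140,110.5,90)
# near long-axis ends: chips (dark/white) incl. via height mask
for p,d,w,z,zl in((p0,d0,(172,215,128,166),25,14),(p1,d1,(180,202,100,140),110.5,95)):
    P=cloud("scene",d); u0,u1,v0,v1=w
    q=P[v0:v1,u0:u1].reshape(-1,3); q=q[(q[:,2]>zl)&(q[:,2]<zl+30)]
    a=np.radians(15.1); s=q[:,:2]@[np.cos(a),np.sin(a)]; print("long extent",np.percentile(s,[1,99]),np.percentile(s,[1,99]).mean(), "z",np.median(q[:,2]))
print("tcp long",np.dot(r.sense()['tool_pos'][:2],[np.cos(a),np.sin(a)]),"board0",np.dot([457.1,-276.8],[np.cos(a),np.sin(a)]))
```

```text
[ 457.616939   -276.50638833  111.29723944]
((464.07659912109375, -274.1130676269531), (78.07090759277344, 59.75874328613281), 14.157864570617676) z 23.59431889345602 [181 136] [205 157]
((497.44146728515625, 42.52416229248047), (84.52874755859375, 62.41816711425781), 31.894023895263672) z 16.217730328993095 [288 172] [320 200]
((444.1844787597656, -278.42724609375), (115.60089874267578, 63.21199417114258), 10.686150550842285) z 109.79521718844092 [178 103] [205 132]
long extent [332.88089128 416.03929296] 374.4600921184916 z 23.551608814278143
long extent [333.02412619 414.74447236] 373.8842992720051 z 109.53175022486813
tcp long 369.7854692031418 board0 369.20989158260875
```

```bash
python3 -m handwheel '[[0.0037,-0.0093,0,0,0,0,0.058],[0.00745,-0.01863,0,0,0,0,0.058],[0.00745,-0.01863,0,0,0,0,0.058],[0.00745,-0.01863,0,0,0,0,0.058],[0.00745,-0.01863,0,0,0,0,0.058],[0.00745,-0.01863,0,0,0,0,0.058],[0.00745,-0.01863,0,0,0,0,0.058],[0.00745,-0.01863,0,0,0,0,0.058]]'
python3 -m handwheel '[[0.00745,-0.01863,0,0,0,0,0.058],[0.00745,-0.01863,0,0,0,0,0.058],[0.00745,-0.01863,0,0,0,0,0.058],[0.00745,-0.01863,0,0,0,0,0.058],[0.00745,-0.01863,0,0,0,0,0.058],[0.00745,-0.01863,0,0,0,0,0.058],[0.00745,-0.01863,0,0,0,0,0.058],[0.00745,-0.01863,0,0,0,0,0.058]]'
python3 -m handwheel '[[0.0037,-0.0093,0,0,0,0,0.058],[0,0,0,0,0,-4,0.058],[0,0,0,0,0,-4.4,0.058],[0,0,0,0,0,-4,0.058],[0,0,0,0,0,-4,0.058],[0,0,0,0,0,0,0.058],[0,0,0,0,0,0,0.058],[0,0,0,0,0,0,0.058]]'
python3 -m handwheel '[[0,0,0,0,0,0,0.058],[0,0,0,0,0,0,0.058],[0,0,0,0,0,0,0.058]]'
```

```text
time: 16.65
tool_pos: [475.3, -125.6, 111.9]
tcp_rot: [-180.0, -0.0, 15.1]
ft_force: [0.1, -1.1, -1.7]
finger_gap: 59.5
grip_force: 75.4
time: 17.32
tool_pos: [493.7, 33.8, 111.9]
tcp_rot: [-180.0, -0.0, 15.1]
ft_force: [0.4, 0.5, -1.4]
finger_gap: 59.6
grip_force: 75.4
time: 17.98
tool_pos: [495.0, 42.1, 111.9]
tcp_rot: [180.0, 0.0, 31.4]
ft_force: [0.8, -0.9, -1.7]
finger_gap: 59.6
grip_force: 75.4
time: 18.23
tool_pos: [495.1, 42.1, 111.9]
tcp_rot: [180.0, -0.0, 31.5]
ft_force: [0.1, -0.1, -1.0]
finger_gap: 59.5
grip_force: 75.4
```

```bash
python3 -m handwheel '[[0,0,0.006,0,0,0,0.058],[0,0,0.01,0,0,0,0.058],[0,0,0.01,0,0,0,0.058],[0,0,0.008,0,0,0,0.058],[0,0,0.004,0,0,0,0.058],[0,0,0,0,0,0,0.058],[0,0,0,0,0,0,0.058],[0,0,0,0,0,0,0.058]]'
python3 -m handwheel '[[0,0,0.002,0,0,0,0.058],[0,0,0.002,0,0,0,0.058],[0,0,0.002,0,0,0,0.058],[0,0,0,0,0,0,0.058],[0,0,0,0,0,0,0.058],[0,0,0,0,0,0,0.058]]'
python3 - <<'E'
from h import *
p,d=r.snapshot("scene"); 
cv2.imwrite("pics/s4.png",cv2.resize(p[140:205,260:350],None,fx=7,fy=7,interpolation=cv2.INTER_CUBIC))
E
```

```text
time: 18.9
tool_pos: [495.4, 42.1, 74.1]
tcp_rot: [180.0, -0.0, 31.5]
ft_force: [0.8, -0.4, -1.2]
finger_gap: 59.8
grip_force: 75.4
time: 19.4
tool_pos: [495.1, 42.1, 67.9]
tcp_rot: [180.0, -0.0, 31.5]
ft_force: [0.3, -0.1, -1.1]
finger_gap: 59.7
grip_force: 75.4
```

View pics/s4.png

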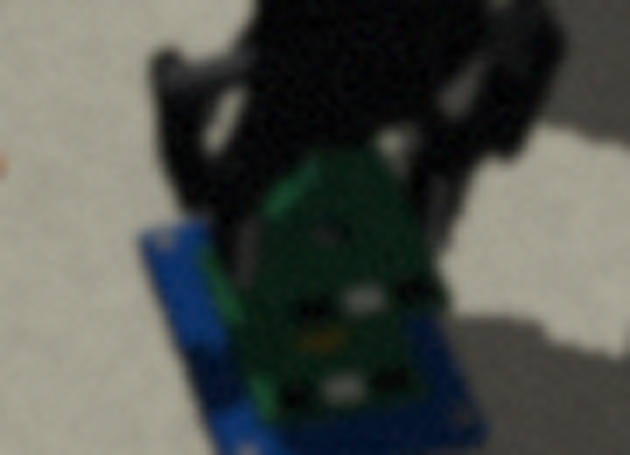

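The shaft tip is entering the hole (crop 325,232), and the upper and lower board edges look parallel. Lowering on.

```bash
python3 -m handwheel '[[0,0,0.002,0,0,0,0.058],[0,0,0.002,0,0,0,0.058],[0,0,0.002,0,0,0,0.058],[0,0,0.001,0,0,0,0.058],[0,0,0,0,0,0,0.058],[0,0,0,0,0,0,0.058],[0,0,0,0,0,0,0.058]]'
python3 -m handwheel '[[0,0,0.0015,0,0,0,0.058],[0,0,0.001,0,0,0,0.058],[0,0,0,0,0,0,0.058],[0,0,0,0,0,0,0.058],[0,0,0,0,0,0,0.058]]'
```

```text
time: 20.03
tool_pos: [495.1, 42.1, 60.9]
tcp_rot: [-180.0, 0.0, 31.5]
ft_force: [-0.6, -0.3, -0.6]
finger_gap: 59.4
grip_force: 75.4
time: 20.45
tool_pos: [495.1, 42.1, 58.4]
tcp_rot: [180.0, 0.0, 31.5]
ft_force: [-0.3, 0.0, -0.7]
finger_gap: 59.7
grip_force: 75.4
```

```bash
python3 -m handwheel '[[0,0,0.001,0,0,0,0.058],[0,0,0.001,0,0,0,0.058],[0,0,0,0,0,0,0.058],[0,0,0,0,0,0,0.058]]'
python3 -m handwheel '[[0,0,0.001,0,0,0,0.058],[0,0,0,0,0,0,0.058],[0,0,0,0,0,0,0.058]]'
python3 -m handwheel '[[0,0,0.001,0,0,0,0.058],[0,0,0,0,0,0,0.058],[0,0,0,0,0,0,0.058]]' 100
```

```text
time: 20.78
tool_pos: [495.3, 41.8, 56.6]
tcp_rot: [180.0, 0.0, 31.5]
ft_force: [-1.7, -4.6, 3.3]
finger_gap: 59.6
grip_force: 75.7
time: 21.03
tool_pos: [495.5, 41.7, 55.9]
tcp_rot: [179.9, -0.0, 31.5]
ft_force: [-2.0, -4.7, 5.1]
finger_gap: 60.1
grip_force: 75.9
time: 21.28
tool_pos: [495.5, 41.6, 55.0]
tcp_rot: [179.9, -0.0, 31.5]
ft_force: [-2.7, -4.7, 5.7]
finger_gap: 59.7
grip_force: 84.3
```

```bash
python3 -m handwheel '[[-0.0006,0.0004,0,0,0,0,0.058],[0,0,0,0,0,0,0.058],[0,0,0,0,0,0,0.058],[0,0,0,0,0,0,0.058]]'
python3 -m handwheel '[[0,0,0.001,0,0,0,0.058],[0,0,0,0,0,0,0.058],[0,0,0,0,0,0,0.058]]'
python3 -m handwheel '[[0,0,0.001,0,0,0,0.058],[0,0,0,0,0,0,0.058],[0,0,0,0,0,0,0.058]]'
```

```text
time: 21.62
tool_pos: [495.3, 41.3, 54.9]
tcp_rot: [180.0, -0.0, 31.5]
ft_force: [-1.2, -3.2, 5.7]
finger_gap: 59.2
grip_force: 84.4
time: 21.87
tool_pos: [495.5, 41.3, 54.5]
tcp_rot: [179.9, -0.1, 31.5]
ft_force: [-4.5, -2.2, 11.5]
finger_gap: 59.9
grip_force: 84.9
time: 22.12
tool_pos: [495.0, 41.4, 52.2]
tcp_rot: [180.0, -0.0, 31.5]
ft_force: [2.1, -0.8, -2.0]
finger_gap: 59.8
grip_force: 84.6
```

The board has snapped past the barbs. Lowering it onto the spacer.

```bash
python3 -m handwheel '[[0,0,0.001,0,0,0,0.058],[0,0,0.001,0,0,0,0.058],[0,0,0.001,0,0,0,0.058],[0,0,0.001,0,0,0,0.058],[0,0,0,0,0,0,0.058],[0,0,0,0,0,0,0.058]]'
python3 -m handwheel '[[0,0,0.001,0,0,0,0.058],[0,0,0,0,0,0,0.058],[0,0,0,0,0,0,0.058]]'
python3 -m handwheel '[[0,0,0.0007,0,0,0,0.058],[0,0,0,0,0,0,0.058],[0,0,0,0,0,0,0.058]]'
```

```text
time: 22.62
tool_pos: [494.3, 41.8, 47.9]
tcp_rot: [-179.9, 0.0, 31.5]
ft_force: [-0.3, -0.1, -0.8]
finger_gap: 59.5
grip_force: 84.9
time: 22.87
tool_pos: [494.6, 41.6, 47.2]
tcp_rot: [-180.0, 0.0, 31.5]
ft_force: [0.9, -0.3, -0.5]
finger_gap: 59.7
grip_force: 84.9
time: 23.12
tool_pos: [494.8, 41.5, 46.7]
tcp_rot: [-180.0, 0.0, 31.5]
ft_force: [0.0, -0.7, -0.2]
finger_gap: 59.6
grip_force: 84.9
```

```bash
python3 -m handwheel '[[0,0,0.0006,0,0,0,0.058],[0,0,0,0,0,0,0.058],[0,0,0,0,0,0,0.058]]'
python3 -m handwheel '[[0,0,0.0006,0,0,0,0.058],[0,0,0,0,0,0,0.058],[0,0,0,0,0,0,0.058]]'
python3 -m handwheel '[[0,0,0.0006,0,0,0,0.058],[0,0,0,0,0,0,0.058],[0,0,0,0,0,0,0.058]]'
```

```text
time: 23.37
tool_pos: [495.1, 41.4, 46.5]
tcp_rot: [180.0, -0.0, 31.5]
ft_force: [-2.0, -0.3, 4.3]
finger_gap: 59.0
grip_force: 85.3
time: 23.62
tool_pos: [495.3, 41.3, 46.4]
tcp_rot: [180.0, -0.0, 31.5]
ft_force: [-3.0, -0.9, 9.4]
finger_gap: 59.3
grip_force: 85.8
time: 23.87
tool_pos: [495.5, 41.3, 46.4]
tcp_rot: [180.0, -0.0, 31.5]
ft_force: [-6.5, -0.7, 14.9]
finger_gap: 59.4
grip_force: 86.3
```

It is seated: the push rises to 15 N at the expected height with no further travel. Unloading, releasing, backing off and checking.

```bash
python3 -m handwheel '[[0,0,-0.0014,0,0,0,0.058],[0,0,0,0,0,0,0.058],[0,0,0,0,0,0,0.0854],[0,0,0,0,0,0,0.0854],[0,0,0,0,0,0,0.0854],[0,0,0,0,0,0,0.0854],[0,0,-0.004,0,0,0,0.0854],[0,0,-0.01,0,0,0,0.0854]]'
python3 -m handwheel '[[0,0,-0.02,0,0,0,0.0854],[0,0,-0.025,0,0,0,0.0854],[0,0,-0.025,0,0,0,0.0854],[0,0,-0.025,0,0,0,0.0854],[-0.01,0.01,0,0,0,0,0.0854],[-0.015,0.025,0,0,0,0,0.0854],[-0.015,0.025,0,0,0,0,0.0854],[-0.015,0.025,0,0,0,0,0.0854]]'
python3 -m handwheel '[[-0.015,0.025,0,0,0,0,0.0854],[-0.015,0.025,0,0,0,0,0.0854],[-0.015,0.025,0,0,0,0,0.0854],[-0.015,0.025,0,0,0,0,0.0854],[-0.01,0.015,0,0,0,0,0.0854],[0,0,0,0,0,0,0.0854]]'
python3 - <<'E'
from h import *
p,d=r.snapshot("scene"); t,dt=r.snapshot("top"); P=cloud("top",dt)
a=cv2.resize(p[145:210,265:345],(400,325),interpolation=cv2.INTER_CUBIC); b=cv2.resize(t[176:256,160:240],(325,325),interpolation=cv2.INTER_CUBIC)
cv2.imwrite("pics/s5.png",np.hstack([a,b]))
m=np.zeros(dt.shape,np.uint8); m[185:245,175:235]=((P[...,2]>32)&(P[...,2]<56))[185:245,175:235]
con=max(cv2.findContours(m,0,2)[0],key=cv2.contourArea); W=np.array([ray("top",*q,46)[:2] for q in con[:,0].astype(float)],np.float32)
Q=P[m>0]; A=np.c_[Q[:,:2]-Q[:,:2].mean(0),np.ones(len(Q))]; A_=A; c=np.linalg.lstsq(A,Q[:,2],rcond=None)[0]
print(cv2.minAreaRect(W),"z",np.median(Q[:,2]),"tilt deg",np.degrees(c[:2]))
E
```

```text
time: 24.53
tool_pos: [493.5, 41.5, 59.3]
tcp_rot: [-179.9, 0.1, 31.5]
ft_force: [-0.6, -0.3, -0.4]
finger_gap: 85.3
grip_force: 0.0
time: 25.2
tool_pos: [492.6, -60.6, 156.8]
tcp_rot: [179.9, -0.1, 31.6]
ft_force: [0.5, -0.3, 0.1]
finger_gap: 85.5
grip_force: 0.0
time: 25.7
tool_pos: [492.8, -197.9, 156.6]
tcp_rot: [179.9, -0.0, 31.3]
ft_force: [0.3, -0.3, 0.2]
finger_gap: 85.2
grip_force: 0.0
((492.82220458984375, 42.42931365966797), (84.41631317138672, 61.79254913330078), 31.66082000732422) z 46.20440344023621 tilt deg [-0.18839571  0.35123669]
```

View pics/s5.png

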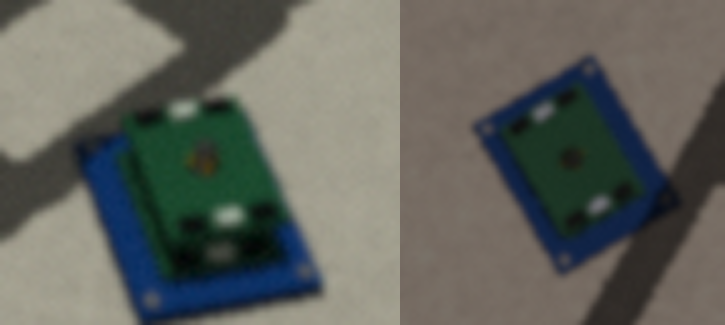

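The board top is at 46.2 mm (46 expected) and level. Its yaw is 31.66° against 31.5° for the lower board, and it is centred. In the picture it sits with the barbs above it (crop 205,155). Handing in.

```bash
python3 -c "
from bench import r
print(r.hand_in())"
```

```text
the job is handed in; nothing more can be done
None
```

The job is handed in at about 26 s: the brass spacer sits flat on the lower board, the green board is snapped past the barbs, level and lined up on the spacer, and the robot never went near the reel, jar or phone; no verdict was returned.

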